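Put the test weights away after checking a scale

TASK

The scale has been checked: take the pile of four brass test weights off its pan and put each one back in its own storage block, the one whose round bore is made for its size, sitting flat on the floor of the bore. Set the weights down gently, never dropping them, and do not knock over or shove the oil bottle.

Things in the scene. Friction and masses are not known exactly. Their poses are not given: they have to be found in the camera images.
- weight_500: 500 g brass test weight, a plain upright disc 60 mm in diameter and 21 mm high; at the start it is the bottom of the pile, on the scale's pan. Origin at the centre of its underside, z up along its axis.
- weight_200: 200 g brass test weight, a plain upright disc 44 mm in diameter and 16 mm high; at the start it is the second from the bottom, on the 500 g weight. Origin at the centre of its underside, z up along its axis.
- weight_100: 100 g brass test weight, a plain upright disc 32 mm in diameter and 15 mm high; at the start it is the third, on the 200 g weight. Origin at the centre of its underside, z up along its axis.
- weight_50: 50 g brass test weight, a plain upright disc 22 mm in diameter and 16 mm high; at the start it is the top of the pile, on the 100 g weight. Origin at the centre of its underside, z up along its axis.
- block_500: storage block of the 500 g weight: square beech block 92 x 92 mm, 18 mm high, fixed to the bench, with one round bore 72 mm wide and 6 mm deep in the middle of its top (dark floor, 12 mm above the bench, square-edged mouth). The weight has 6 mm to spare all round and, when home, stands 15 mm proud of the block. Origin at the centre of the block's underside, on the bench; z up.
- block_200: storage block of the 200 g weight: square beech block 74 x 74 mm, 18 mm high, fixed to the bench, with one round bore 56 mm wide and 6 mm deep in the middle of its top (dark floor, 12 mm above the bench, square-edged mouth). The weight has 6 mm to spare all round and, when home, stands 10 mm proud of the block. Origin at the centre of the block's underside, on the bench; z up.
- block_100: storage block of the 100 g weight: square beech block 62 x 62 mm, 18 mm high, fixed to the bench, with one round bore 42 mm wide and 6 mm deep in the middle of its top (dark floor, 12 mm above the bench, square-edged mouth). The weight has 5 mm to spare all round and, when home, stands 9 mm proud of the block. Origin at the centre of the block's underside, on the bench; z up.
- block_50: storage block of the 50 g weight: square beech block 52 x 52 mm, 18 mm high, fixed to the bench, with one round bore 31 mm wide and 6 mm deep in the middle of its top (dark floor, 12 mm above the bench, square-edged mouth). The weight has 4.5 mm to spare all round and, when home, stands 10 mm proud of the block. Origin at the centre of the block's underside, on the bench; z up.
- scale: white electronic bench scale, rigid and fixed, 210 mm long and 160 mm wide, with a console and display on its -x end and a flat stainless pan 150 (x) x 160 (y) mm whose top is 52 mm above the bench (the pan does not give). The pile stands near the middle of the pan, up to about 15 mm off it. Origin on the bench below the pan's centre, z up; the console reaches to x = -135 mm.
- oil_bottle: small amber oil bottle standing loose on the bench beyond the blocks, 34 mm in diameter, 85 mm high. Origin at the centre of its underside. Not part of the job.
Not all that is in view belongs to the job. Leave any green look-alike of the block_200 alone. Leave any green or purple look-alike of the block_500 alone.

How it is judged:
By the outcome, as a careful person would: the job done as asked, in the order asked, and still so for the second after the job is handed in, with the robot touching nothing.
It also fails if it takes over 109 s, if anything falls off the work surface, if the arm or the gripper's body presses on something with over 40 N, if the wrist force passes 120 N, or if a joint passes its speed limit or range.

ROBOT

A 6-joint arm with a two-finger parallel gripper is mounted at the origin on the work surface. World frame = base frame: x ahead of the robot, y to its left, z up, the work surface at z = 0. Lengths are in m, angles in rad, forces in N, time in s.
With the tool pointing down it reaches from about 0.35 to 0.775 m from the base axis. Payload 5.5 kg.
Tool frame: the origin (TCP) lies at the very end of the fingers, on their centre line; the grasp point (between the pads) lies 19 mm behind it; z points along the fingers, y is the line along which they close (so a half turn about z gives the same grasp; the last joint's range is limited). The gripper opens to 85 mm and grips with 20 to 120 N. Pads are 22 mm wide; open, the fingers measure 114 mm over their backs; the gripper's body (76 mm by 85 mm) begins 54 mm behind the grasp point. The pads swing forward as they close: fully open they stand 13 mm farther back than shut.
Start: joints at [-1.277, 0.313, 0.046, 1.304, 0, 1.431], TCP at [0.242, -0.522, 0.231] pointing down, gripper open.
Joint ranges: [-2.76, 2.76], [-0.86, 1.69], [-1.03, 1.26], [-2.2, 2.34], [-1.47, 1.5], [-3.14, 3.14]. Speed limits (rad/s): [2.57, 2.57, 3.14, 3.14, 3.14, 3.14].

INTERFACE

Orientations are given as a unit quaternion [w, x, y, z].
In Python, from workcell import get_state, read_camera, hand_in gives the robot as it stands.
- The arm moves only by the tool send_rows, never from a script. Its argument "increments" is a list of rows, each an object of numbers: "dx", "dy", "dz": the shift along the world's x, y, z in units of 25 mm (1.0 is 25 mm); "roll": the turn about the world's z in units of 8 degrees (1.0 is 8 degrees); "claw": the opening, from -1 (shut) to 1 (fully open). In form: [{"dx": .., "dy": .., "dz": .., "roll": .., "claw": ..}, ...]. A call has exactly 5 rows; each row is the pose to reach, as a shift and turn from the pose commanded when the call began; what a row does not reach only later rows make up. A row lasts 1/8 s, in which the tool goes at most 62.5 mm and 10.7 degrees, less where a joint would pass 70% of its speed; a pose out of reach is approached as far as the arm can. A call with a gripper value outside its range is refused whole. The fingers move at their own pace and stop on an object; "grip_force" is the grip in N (left out, the last holds). Time passes only in rows, so rows that repeat a pose let the fingers close, or fill a call up. It gives the time, the measured TCP pose, the force, the opening and the grip force at its end, in the units of the state.
- get_state(): the state, without advancing time (a new reading comes with each control period).
- read_camera(name): name is "scene" or "top"; returns a dict with "image" (420x560x3 uint8, blue, green, red), "fx", "fy", "cx", "cy" (pixels), "world_to_cam" (4x4, takes a point from world to camera coordinates). Camera axes: x right, y up, looking along -z (the intrinsics and any distortion apply to the point x, -y, -z); pixel columns grow to the right and rows downward; lengths in m; the calibration is good to about 2 mm. A picture is of the moment at which its call begins. There is no depth.
- hand_in(): hands the job in; it is judged then, once.
The state is a dict: "clock": time; "joint_pos": joint angles; "qvel": joint speeds; "tau": joint torques, N m; "tcp_pos": TCP position; "orientation": TCP orientation; "wrist_force": force on the tool from outside, world axes, zero at the start; "ft_torque": the same for the moment, N m; "finger_gap": finger opening in m; "grip_force": force on a finger pad.
Only numpy, scipy, OpenCV 4.12 (cv2) and the standard library are available. Lean on these libraries where they do the work, as an engineer would, in place of code of your own. Each camera call takes 0.05 s, during which the arm holds its last target. There are 200 camera calls.

## Working session

There is one attempt and no reset: what is moved stays moved. The work goes in short steps, Python scripts to look and compute and a tool call to move; the robot and the scene stay as the last step left them, time stands still between calls to the robot, and variables do not carry over. Pictures are saved under pics/ and viewed, at most 14 in all, crops included, and the job is handed in when it is done.

Besides the shell and the picture viewer there is one more tool, called after "Request:" as name(argument=value, ...) on one line, values as JSON. send_rows: Moves the arm, as the interface text tells. Its arguments: {"type":"object","properties":{"increments":{"type":"array","items":{"type":"object","properties":{"dx":{"type":"number"},"dy":{"type":"number"},"dz":{"type":"number"},"roll":{"type":"number"},"claw":{"type":"number"}}}},"grip_force":{"type":"number"}},"required":["increments"]}

```bash
mkdir -p pics; cat > h.py <<'E'
import numpy as np, cv2
from workcell import get_state, read_camera, hand_in
def ray(c,u,v):
    M=np.array(c["world_to_cam"]);R=M[:3,:3];t=M[:3,3]
    d=np.array([(u-c["cx"])/c["fx"],-(v-c["cy"])/c["fy"],-1.0])
    return -R.T@t, R.T@d
def onz(c,u,v,z):
    o,d=ray(c,u,v); return o+d*(z-o[2])/d[2]
E
python3 - <<'E'
from h import *
for n in("scene","top"):
    c=read_camera(n);cv2.imwrite(f"pics/{n}0.png",c["image"]);print(n,{k:v for k,v in c.items() if k!="image"})
print(get_state())
E
```

```text
scene {'fx': 502.98242705653223, 'fy': 502.98242705653223, 'cx': 267.4914914417901, 'cy': 212.29194225158452, 'world_to_cam': array([[ 1.56124315e-01,  9.87736402e-01, -1.41362945e-03,
        -5.41433026e-02],
       [-5.16791982e-01,  8.29050442e-02,  8.52087320e-01,
         1.61954720e-01],
       [ 8.41754861e-01, -1.32300997e-01,  5.23397746e-01,
        -1.70829877e+00],
       [ 0.00000000e+00,  0.00000000e+00,  0.00000000e+00,
         1.00000000e+00]])}
top {'fx': 542.8055187615543, 'fy': 542.8055187615543, 'cx': 285.7311407562183, 'cy': 214.00772401883182, 'world_to_cam': array([[-0.02737148, -0.99957021,  0.01049724, -0.02896288],
       [ 0.9961965 , -0.02640706,  0.08303733, -0.46410312],
       [-0.08272444,  0.01273016,  0.99649115, -1.50812521],
       [ 0.        ,  0.        ,  0.        ,  1.        ]])}
{'clock': 0.1, 'joint_pos': array([-1.27661093e+00,  3.13907501e-01,  4.51103247e-02,  1.30361947e+00,
       -4.19538231e-06,  1.43121161e+00]), 'qvel': array([ 0.00059447, -0.00181216,  0.00356753,  0.00101109,  0.00022414,
        0.0010114 ]), 'tau': array([ 2.36574677e-03, -4.81726921e+01,  2.99242508e+01,  1.27460336e-02,
       -1.86603975e-04, -5.88465767e-06]), 'tcp_pos': array([ 0.24153434, -0.52130908,  0.23051543]), 'orientation': array([-8.07576533e-04,  9.76572167e-01,  2.15188631e-01, -6.46545510e-05]), 'wrist_force': array([ 0.39910449,  0.48478268, -1.02225112]), 'ft_torque': array([ 0.01143419,  0.04583078, -0.02003558]), 'grip_force': 0.0, 'finger_gap': 0.08552037486045541}
```

View pics/scene0.png

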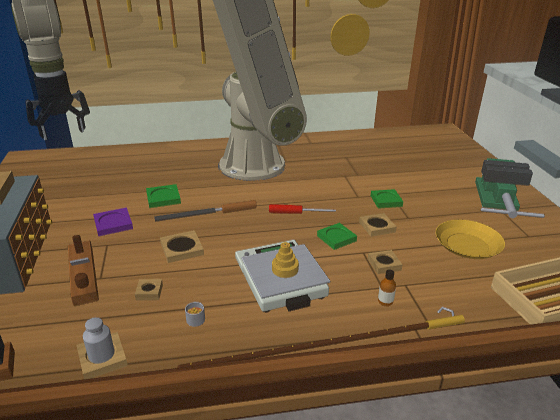

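View pics/top0.png

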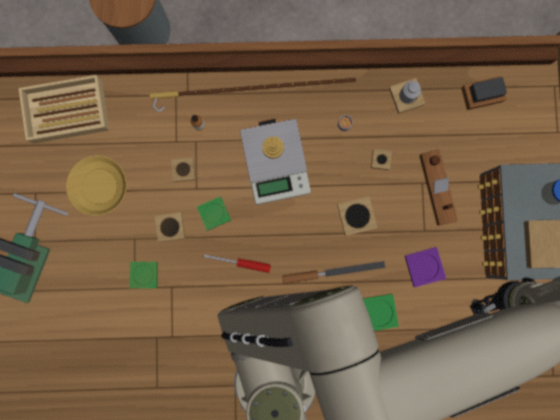

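The scene view shows the pile at about (286,262), the blocks at (181,244), (148,288), (385,261), (377,223), and the bottle at (387,290). The top view shows the pile at (273,147) and the beech blocks at (357,216), (382,159), (183,169) and (170,227).

```bash
python3 - <<'E'
from h import *
c=read_camera("top");im=c["image"];s=read_camera("scene")
g=cv2.cvtColor(im,cv2.COLOR_BGR2GRAY)
for n,(u,v,r) in dict(b500=(357,216,22),b50=(382,159,12),b100=(183,169,15),b200=(170,227,18)).items():
    p=g[v-r:v+r,u-r:u+r]; m=(p<75).astype(np.uint8)
    k,l,st,ce=cv2.connectedComponentsWithStats(m); i=1+np.argmax(st[1:,4])
    uv=ce[i]+[u-r,v-r]; w=onz(c,*uv,.015)
    print(n,uv.round(1),st[i,2:],w.round(4),"dist",np.hypot(*w[:2]).round(3), "dia mm",(np.sqrt(st[i,4]*4/np.pi)*1.47/543*1000).round(1))
print("bottle",onz(c,197,121,.05))
a=cv2.resize(im[115:210,225:320],None,fx=4,fy=4,interpolation=cv2.INTER_CUBIC)
b=cv2.resize(s["image"][230:325,240:335],None,fx=4,fy=4,interpolation=cv2.INTER_CUBIC)
cv2.imwrite("pics/pile.png",np.hstack([a,b]))
E
```

```text
b500 [357.1 215.6] [ 25  24 464] [ 0.4538 -0.2431  0.015 ] dist 0.515 dia mm 65.8
b50 [381.5 158.9] [10  9 75] [ 0.614  -0.3188  0.015 ] dist 0.692 dia mm 26.5
b100 [182.7 168.9] [ 14  13 137] [0.5996 0.2471 0.015 ] dist 0.648 dia mm 35.8
b200 [169.4 226.9] [ 18  19 270] [0.4359 0.2864 0.015 ] dist 0.522 dia mm 50.2
bottle [0.72774307 0.19953918 0.05      ]
```

View pics/pile.png

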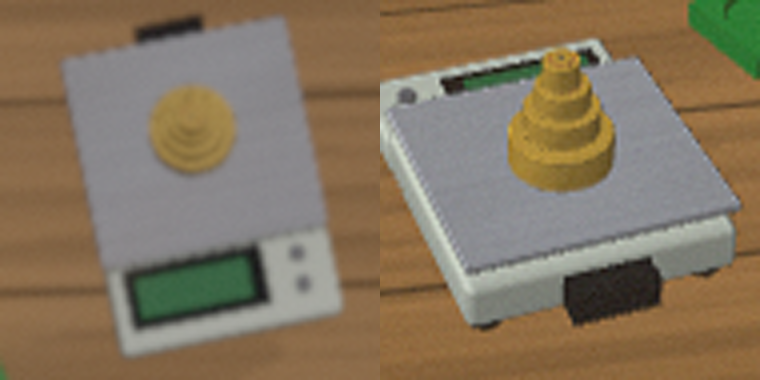

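The crops show the pile of concentric discs: bottom-disc centre near (273.2,147.2) in the top view and top-disc centre near (273.5,144.7). In the scene view the top face of the 50 g weight is at about (285.5,245).

```bash
python3 - <<'E'
from h import *
c=read_camera("top");s=read_camera("scene")
def mask(im):
    h=cv2.cvtColor(im,cv2.COLOR_BGR2HSV);return cv2.inRange(h,(15,130,90),(32,255,255))
def blob(m,u0,v0,r):
    q=np.zeros_like(m);q[v0-r:v0+r,u0-r:u0+r]=m[v0-r:v0+r,u0-r:u0+r];return q
m=blob(mask(c["image"]),273,147,18)
mm=cv2.moments(m,True);ct=cv2.findContours(m,0,1)[0];ct=max(ct,key=len)
print("top",mm["m10"]/mm["m00"],mm["m01"]/mm["m00"],mm["m00"],cv2.minEnclosingCircle(ct))
u,v=cv2.minEnclosingCircle(ct)[0];print(onz(c,u,v,.073),onz(c,273.5,144.7,.120))
# scene: row extents
m=blob(mask(s["image"]),286,262,26)
for v in range(238,284,1):
    x=np.where(m[v]>0)[0]
    if len(x):print(v,x[0],x[-1],(x[0]+x[-1])/2,end=' | ')
# predicted scene projection of axis
x0=onz(c,u,v,.073) if 0 else onz(c,*cv2.minEnclosingCircle(ct)[0],.073)
print()
for z in(.052,.073,.089,.104,.120):
    M=np.array(s["world_to_cam"]);p=M@np.array([x0[0],x0[1],z,1]);print(z,s["cx"]-p[0]/p[2]*s["fx"],s["cy"]+p[1]/p[2]*s["fy"])
E
```

```text
top 272.4755244755245 146.96153846153845 286.0 ((272.55181884765625, 147.0233154296875), 9.659819602966309)
[ 0.64395602 -0.00967929  0.073     ] [ 0.64031706 -0.0127495   0.12      ]
238 260 311 285.5 | 239 260 311 285.5 | 240 260 311 285.5 | 241 260 311 285.5 | 242 260 311 285.5 | 243 260 311 285.5 | 244 260 311 285.5 | 245 260 311 285.5 | 246 281 311 296.0 | 247 281 311 296.0 | 248 280 311 295.5 | 249 279 311 295.0 | 250 279 311 295.0 | 251 279 311 295.0 | 252 278 311 294.5 | 253 278 311 294.5 | 254 277 293 285.0 | 255 276 294 285.0 | 256 276 294 285.0 | 257 276 294 285.0 | 258 274 295 284.5 | 259 273 296 284.5 | 260 273 297 285.0 | 261 272 297 284.5 | 262 272 297 284.5 | 263 272 297 284.5 | 264 272 297 284.5 | 265 272 297 284.5 | 266 272 297 284.5 | 267 272 297 284.5 | 268 272 297 284.5 | 269 272 297 284.5 | 270 272 297 284.5 | 271 273 297 285.0 | 272 273 296 284.5 | 273 274 296 285.0 | 274 275 294 284.5 | 275 277 293 285.0 | 276 280 289 284.5 | 
0.052 283.7424762892009 268.5829551682774
0.073 283.88775042891655 261.14428893910446
0.089 284.0003520906514 255.37859533296967
0.104 284.10745848331726 249.89428334453484
0.12 284.22338717849294 243.95823119180523
```

Request:
send_rows(increments=[{"dx":0.8,"dy":1.0,"dz":0,"roll":0.8,"claw":0.1},{"dx":2.2,"dy":2.8,"dz":0,"roll":2,"claw":0.1},{"dx":3.6,"dy":4.6,"dz":0,"roll":3.2,"claw":0.1},{"dx":5.0,"dy":6.4,"dz":0,"roll":4.4,"claw":0.1},{"dx":6.4,"dy":8.2,"dz":0,"roll":5.6,"claw":0.1}], grip_force=30)

```text
clock: 0.92
tcp_pos: [0.4026, -0.3153, 0.2315]
orientation: [0.0, 0.819, 0.573, 0.0]
wrist_force: [0.8, -0.9, 0.2]
finger_gap: 0.047
grip_force: 0.0
```

Request:
send_rows(increments=[{"dx":1.4,"dy":1.8,"dz":0,"roll":1,"claw":0.1},{"dx":2.8,"dy":3.6,"dz":0,"roll":2,"claw":0.1},{"dx":4.2,"dy":5.4,"dz":0,"roll":2.5,"claw":0.1},{"dx":5.6,"dy":7.2,"dz":0,"roll":2.5,"claw":0.1},{"dx":7.0,"dy":9.0,"dz":0,"roll":2.5,"claw":0.1}])

```text
clock: 1.55
tcp_pos: [0.5777, -0.0902, 0.2314]
orientation: [0.0, 0.709, 0.705, 0.0]
wrist_force: [-0.5, -0.9, -0.2]
finger_gap: 0.0468
grip_force: 0.0
```

Request:
send_rows(increments=[{"dx":1.0,"dy":1.3,"dz":0,"roll":0,"claw":0.1},{"dx":2.0,"dy":2.5,"dz":0,"roll":0,"claw":0.1},{"dx":2.6,"dy":3.25,"dz":-1.0,"roll":0,"claw":0.1},{"dx":2.6,"dy":3.25,"dz":-2.4,"roll":0,"claw":0.1},{"dx":2.6,"dy":3.25,"dz":-2.8,"roll":0,"claw":0.1}])

```text
clock: 2.17
tcp_pos: [0.6401, -0.0099, 0.1586]
orientation: [-0.002, 0.709, 0.705, -0.001]
wrist_force: [-0.2, -0.1, -0.1]
finger_gap: 0.0468
grip_force: 0.0
```

```bash
python3 - <<'E'
from h import *
s=read_camera("scene");t=read_camera("top")
b=cv2.resize(s["image"][190:290,235:335],None,fx=4,fy=4,interpolation=cv2.INTER_CUBIC)
a=cv2.resize(t["image"][95:195,225:325],None,fx=4,fy=4,interpolation=cv2.INTER_CUBIC)
cv2.imwrite("pics/p2.png",np.hstack([a,b]))
st=get_state();p=st["tcp_pos"];print(p,st["joint_pos"])
M=np.array(s["world_to_cam"]);q=M@np.r_[p,1];print(s["cx"]-q[0]/q[2]*s["fx"],s["cy"]+q[1]/q[2]*s["fy"])
E
```

```text
[ 0.64070471 -0.01055233  0.16020523] [-1.41628968e-01  4.69722938e-01  1.03713498e-01  1.20748568e+00
 -2.46089529e-05  1.43541052e+00]
283.8456095698132 227.85030293527282
```

View pics/p2.png

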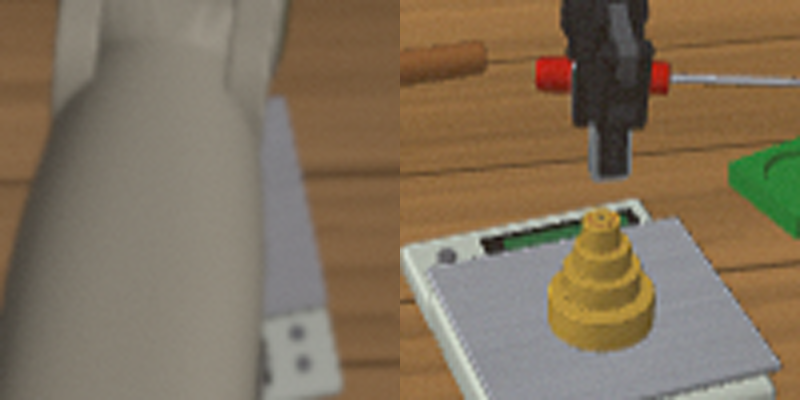

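The picture shows the front fingertip at about (287.4,234) and the 50 g weight at about (285,245) in the scene view. The scene camera agrees with the robot, so I'll check the bores there too.

```bash
python3 - <<'E'
from h import *
s=read_camera("scene");im=s["image"];g=cv2.cvtColor(im,cv2.COLOR_BGR2GRAY)
P=dict(b500=(.4538,-.2431,.036,.046),b50=(.614,-.3188,.0155,.026),b100=(.5996,.2471,.021,.031),b200=(.4359,.2864,.028,.037))
M=np.array(s["world_to_cam"])
def pr(p):
    q=M@np.r_[p,1];return np.array([s["cx"]-q[0]/q[2]*s["fx"],s["cy"]+q[1]/q[2]*s["fy"]])
hsv=cv2.cvtColor(im,cv2.COLOR_BGR2HSV)
for n,(x,y,r,hb) in P.items():
    u,v=pr([x,y,.015]).round().astype(int);R=int(r*503/1.15)+4
    p=g[v-R:v+R,u-R:u+R];m=(p<75).astype(np.uint8)
    k,l,st,ce=cv2.connectedComponentsWithStats(m);i=1+np.argmax(st[1:,4]);uv=ce[i]+[u-R,v-R]
    # expected visible region: floor disc intersect mouth projected on floor
    o=onz(s,u,v,.012);o2=onz(s,u,v,.018);sh=(o-o2)[:2]
    a=np.random.default_rng(0).uniform(-r,r,(20000,2));a=a[(np.hypot(*a.T)<r)&(np.hypot(*(a-sh).T)<r)].mean(0)
    w=onz(s,*uv,.012)[:2]-a
    print(n,uv.round(1),st[i,2:],"scene est",w.round(4),"top",x,y)
print("row-check pile bottom front",pr([.643+.03*.95,-.008,.052]),"50 top centre",pr([.643,-.008,.12]))
E
```

```text
b500 [180.6 243.8] [ 28  15 311] scene est [ 0.4551 -0.242 ] top 0.4538 -0.2431
b50 [147.9 287.1] [13  7 72] scene est [ 0.6153 -0.3172] top 0.614 -0.3188
b100 [384.5 259.4] [ 17   9 106] scene est [0.6005 0.2489] top 0.5996 0.2471
b200 [377.2 222.1] [ 20   9 136] scene est [0.4364 0.2886] top 0.4359 0.2864
row-check pile bottom front [286.7658696  276.10215805] 50 top centre [284.89601938 243.64001537]
```

Request:
send_rows(increments=[{"dx":0.1,"dy":0.1,"dz":-0.3,"claw":0.1},{"dx":0.1,"dy":0.1,"dz":-1.1,"claw":0.1},{"dx":0.1,"dy":0.1,"dz":-1.8,"claw":0.1},{"dx":0.1,"dy":0.1,"dz":-1.96,"claw":0.1},{"dx":0.1,"dy":0.1,"dz":-1.96,"claw":0.1}])

```text
schema error: expected keys dx, dy, dz, roll, claw
```

Request:
send_rows(increments=[{"claw":-0.2},{"claw":-0.3},{"claw":-0.4},{"claw":-0.5},{"claw":-0.6}], grip_force=30)

```text
schema error: expected keys dx, dy, dz, roll, claw
```

Request:
send_rows(increments=[{"dx":0.1,"dy":0.1,"dz":-0.3,"roll":0,"claw":0.1},{"dx":0.1,"dy":0.1,"dz":-1.1,"roll":0,"claw":0.1},{"dx":0.1,"dy":0.1,"dz":-1.8,"roll":0,"claw":0.1},{"dx":0.1,"dy":0.1,"dz":-1.96,"roll":0,"claw":0.1},{"dx":0.1,"dy":0.1,"dz":-1.96,"roll":0,"claw":0.1}])

```text
clock: 2.95
tcp_pos: [0.6446, -0.0082, 0.113]
orientation: [0.0, 0.709, 0.705, 0.0]
wrist_force: [0.2, 0.7, 0.3]
finger_gap: 0.0469
grip_force: 0.0
```

Request:
send_rows(increments=[{"dx":0,"dy":0,"dz":0,"roll":0,"claw":-0.2},{"dx":0,"dy":0,"dz":0,"roll":0,"claw":-0.35},{"dx":0,"dy":0,"dz":0,"roll":0,"claw":-0.5},{"dx":0,"dy":0,"dz":0,"roll":0,"claw":-0.65},{"dx":0,"dy":0,"dz":0,"roll":0,"claw":-0.8}], grip_force=30)

```text
clock: 3.58
tcp_pos: [0.6447, -0.0081, 0.1131]
orientation: [0.001, 0.709, 0.705, 0.0]
wrist_force: [-1.3, -0.4, 6.1]
finger_gap: 0.0196
grip_force: 29.3
```

```bash
python3 - <<'E'
from h import *
s=read_camera("scene")
b=cv2.resize(s["image"][210:290,240:340],None,fx=5,fy=5,interpolation=cv2.INTER_CUBIC)
cv2.imwrite("pics/p3.png",b)
st=get_state();print(st["tcp_pos"],st["finger_gap"],st["grip_force"],st["wrist_force"])
E
```

```text
[ 0.64466223 -0.00809469  0.11314425] 0.019545420279544094 29.33853328227997 [-1.53578091  0.51615907  4.96827057]
```

View pics/p3.png

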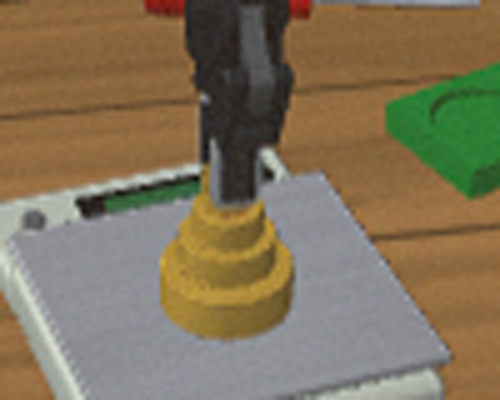

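The front finger covers crop (215–265, up to row 205), with the 50 g weight between the fingers. The three lower discs are undisturbed. I'll lift slowly.

Request:
send_rows(increments=[{"dx":0,"dy":0,"dz":0.1,"roll":0,"claw":-0.8},{"dx":0,"dy":0,"dz":0.3,"roll":0,"claw":-0.8},{"dx":0,"dy":0,"dz":0.7,"roll":0,"claw":-0.8},{"dx":0,"dy":0,"dz":1.2,"roll":0,"claw":-0.8},{"dx":0,"dy":0,"dz":1.6,"roll":0,"claw":-0.8}])

```text
clock: 4.25
tcp_pos: [0.6446, -0.0081, 0.1537]
orientation: [0.0, 0.709, 0.705, 0.0]
wrist_force: [-0.5, 0.2, -0.6]
finger_gap: 0.0197
grip_force: 29.3
```

```bash
python3 - <<'E'
from h import *
s=read_camera("scene")
b=cv2.resize(s["image"][190:280,240:340],None,fx=6,fy=6,interpolation=cv2.INTER_CUBIC)
cv2.imwrite("pics/p4.png",b)
st=get_state();print(st["tcp_pos"],st["finger_gap"],st["grip_force"],st["wrist_force"])
E
```

```text
[ 0.64525273 -0.00817902  0.1551079 ] 0.019994619500864386 29.341172575950623 [-0.08314453  0.21780023  0.89306673]
```

View pics/p4.png

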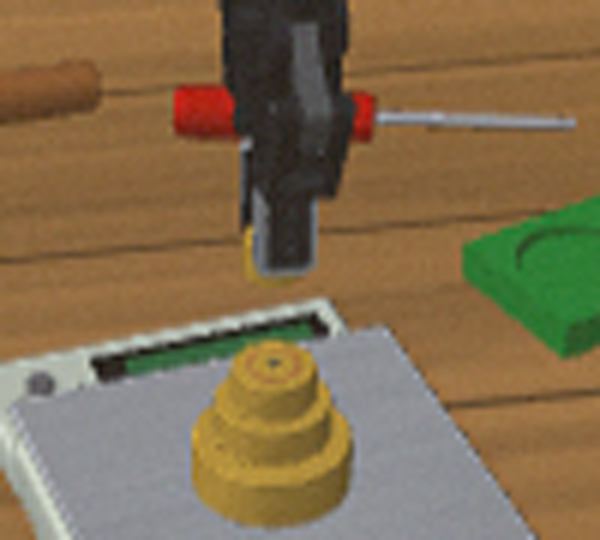

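The 50 g weight is held upright, its bottom at about crop row 282 just below the fingertip. The 100 g top is clear at (275,360).

Request:
send_rows(increments=[{"dx":0,"dy":-0.6,"dz":0,"roll":0,"claw":-0.8},{"dx":-0.2,"dy":-2.2,"dz":0,"roll":0,"claw":-0.8},{"dx":-0.4,"dy":-4.2,"dz":0,"roll":0,"claw":-0.8},{"dx":-0.6,"dy":-6.2,"dz":0,"roll":0,"claw":-0.8},{"dx":-0.8,"dy":-8.2,"dz":0,"roll":0,"claw":-0.8}])

```text
clock: 4.92
tcp_pos: [0.6233, -0.2154, 0.1517]
orientation: [-0.0, 0.709, 0.705, -0.0]
wrist_force: [1.0, 0.2, -0.5]
finger_gap: 0.0198
grip_force: 29.4
```

Request:
send_rows(increments=[{"dx":-0.2,"dy":-2,"dz":0,"roll":0,"claw":-0.8},{"dx":-0.4,"dy":-3.6,"dz":-0.5,"roll":0,"claw":-0.8},{"dx":-0.4,"dy":-4.16,"dz":-2,"roll":0,"claw":-0.8},{"dx":-0.4,"dy":-4.16,"dz":-3.5,"roll":0,"claw":-0.8},{"dx":-0.4,"dy":-4.16,"dz":-4,"roll":0,"claw":-0.8}])

```text
clock: 5.55
tcp_pos: [0.6115, -0.3169, 0.0487]
orientation: [-0.003, 0.71, 0.704, -0.001]
wrist_force: [-0.3, 0.1, -0.1]
finger_gap: 0.0197
grip_force: 29.4
```

```bash
python3 - <<'E'
from h import *
s=read_camera("scene");t=read_camera("top")
b=cv2.resize(s["image"][235:315,100:200],None,fx=5,fy=5,interpolation=cv2.INTER_CUBIC)
cv2.imwrite("pics/p5.png",b)
st=get_state();print(st["tcp_pos"],st["finger_gap"],st["grip_force"],st["wrist_force"])
E
```

```text
[ 0.61274318 -0.31670359  0.05043358] 0.020129782244719476 29.400930404663086 [ 0.19450623 -0.49549262 -0.03635646]
```

View pics/p5.png

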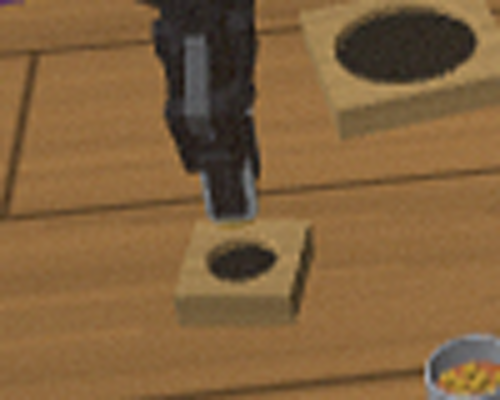

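The weight hangs over the block_50 bore; the bore is at crop (242,262) and the finger at (232,215).

Request:
send_rows(increments=[{"dx":0.04,"dy":-0.03,"dz":-0.3,"roll":0,"claw":-0.8},{"dx":0.04,"dy":-0.03,"dz":-0.7,"roll":0,"claw":-0.8},{"dx":0.04,"dy":-0.03,"dz":-0.9,"roll":0,"claw":-0.8},{"dx":0.04,"dy":-0.03,"dz":-1.0,"roll":0,"claw":-0.8},{"dx":0.04,"dy":-0.03,"dz":-1.0,"roll":0,"claw":-0.8}])

```text
clock: 6.28
tcp_pos: [0.6152, -0.3177, 0.0273]
orientation: [-0.0, 0.709, 0.705, 0.0]
wrist_force: [0.7, -0.7, -0.6]
finger_gap: 0.0201
grip_force: 29.4
```

Request:
send_rows(increments=[{"dx":0,"dy":0,"dz":-0.03,"roll":0,"claw":-0.8},{"dx":0,"dy":0,"dz":-0.06,"roll":0,"claw":-0.8},{"dx":0,"dy":0,"dz":-0.08,"roll":0,"claw":-0.8},{"dx":0,"dy":0,"dz":-0.1,"roll":0,"claw":-0.8},{"dx":0,"dy":0,"dz":-0.1,"roll":0,"claw":-0.8}])

```text
clock: 6.9
tcp_pos: [0.6151, -0.3178, 0.0248]
orientation: [-0.0, 0.709, 0.705, 0.0]
wrist_force: [0.8, -0.8, -0.2]
finger_gap: 0.0194
grip_force: 29.4
```

Request:
send_rows(increments=[{"dx":0,"dy":0,"dz":-0.03,"roll":0,"claw":-0.8},{"dx":0,"dy":0,"dz":-0.06,"roll":0,"claw":-0.8},{"dx":0,"dy":0,"dz":-0.09,"roll":0,"claw":-0.8},{"dx":0,"dy":0,"dz":-0.11,"roll":0,"claw":-0.8},{"dx":0,"dy":0,"dz":-0.11,"roll":0,"claw":-0.8}])

```text
clock: 7.52
tcp_pos: [0.6151, -0.3178, 0.022]
orientation: [-0.0, 0.709, 0.705, 0.0]
wrist_force: [-0.5, -0.4, -0.6]
finger_gap: 0.0198
grip_force: 29.4
```

Request:
send_rows(increments=[{"dx":0,"dy":0,"dz":-0.01,"roll":0,"claw":-0.8},{"dx":0,"dy":0,"dz":-0.02,"roll":0,"claw":-0.8},{"dx":0,"dy":0,"dz":-0.03,"roll":0,"claw":-0.8},{"dx":0,"dy":0,"dz":-0.04,"roll":0,"claw":-0.8},{"dx":0,"dy":0,"dz":-0.04,"roll":0,"claw":-0.8}])

```text
clock: 8.15
tcp_pos: [0.6152, -0.3178, 0.0212]
orientation: [0.0, 0.709, 0.705, 0.0]
wrist_force: [-1.3, -0.5, 0.1]
finger_gap: 0.0198
grip_force: 29.5
```

Request:
send_rows(increments=[{"dx":0,"dy":0,"dz":-0.01,"roll":0,"claw":-0.8},{"dx":0,"dy":0,"dz":-0.02,"roll":0,"claw":-0.8},{"dx":0,"dy":0,"dz":-0.03,"roll":0,"claw":-0.8},{"dx":0,"dy":0,"dz":-0.03,"roll":0,"claw":-0.8},{"dx":0,"dy":0,"dz":-0.03,"roll":0,"claw":-0.8}])

```text
clock: 8.78
tcp_pos: [0.6152, -0.3178, 0.0212]
orientation: [0.0, 0.709, 0.705, 0.0]
wrist_force: [-1.8, 1.3, 5.6]
finger_gap: 0.02
grip_force: 29.9
```

Contact came exactly at the expected height, so I'll release and lift.

Request:
send_rows(increments=[{"dx":0,"dy":0,"dz":0,"roll":0,"claw":-0.4},{"dx":0,"dy":0,"dz":0,"roll":0,"claw":-0.25},{"dx":0,"dy":0,"dz":0,"roll":0,"claw":-0.1},{"dx":0,"dy":0,"dz":0,"roll":0,"claw":-0.1},{"dx":0,"dy":0,"dz":0.2,"roll":0,"claw":-0.1}])

```text
clock: 9.4
tcp_pos: [0.6148, -0.3176, 0.0249]
orientation: [-0.001, 0.709, 0.705, -0.0]
wrist_force: [0.6, -0.8, 0.0]
finger_gap: 0.0384
grip_force: 0.0
```

Request:
send_rows(increments=[{"dx":0,"dy":0,"dz":1,"roll":0,"claw":0},{"dx":0,"dy":0,"dz":2.5,"roll":0,"claw":0.3},{"dx":0,"dy":0,"dz":4.3,"roll":0,"claw":0.3},{"dx":0.3,"dy":1.8,"dz":5,"roll":0,"claw":0.3},{"dx":0.6,"dy":3.8,"dz":5,"roll":0,"claw":0.3}])

```text
clock: 10.02
tcp_pos: [0.6317, -0.2234, 0.1534]
orientation: [0.003, 0.71, 0.704, 0.001]
wrist_force: [0.7, 0.6, -0.1]
finger_gap: 0.0555
grip_force: 0.0
```

```bash
python3 - <<'E'
from h import *
s=read_camera("scene")
b=cv2.resize(s["image"][255:315,110:190],None,fx=5,fy=5,interpolation=cv2.INTER_CUBIC)
cv2.imwrite("pics/p6.png",b)
st=get_state();print(st["tcp_pos"],st["finger_gap"],st["joint_pos"])
E
```

```text
[ 0.63155903 -0.21575633  0.1524073 ] 0.05517830721675692 [-0.45106281  0.52187644  0.16843811  1.21613841  0.00377532  1.1215959 ]
```

View pics/p6.png

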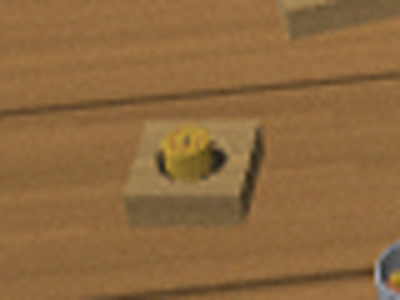

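The 50 g weight sits flat in its bore at crop (190,155). Next the 100 g weight.

Request:
send_rows(increments=[{"dx":0.1,"dy":2,"dz":0,"roll":0,"claw":0.2},{"dx":0.3,"dy":4,"dz":0,"roll":0,"claw":0.2},{"dx":0.4,"dy":6,"dz":0,"roll":0,"claw":0.2},{"dx":0.5,"dy":7.8,"dz":0,"roll":0,"claw":0.2},{"dx":0.55,"dy":8.62,"dz":0,"roll":0,"claw":0.2}])

```text
clock: 10.7
tcp_pos: [0.6439, -0.0049, 0.1507]
orientation: [0.0, 0.708, 0.706, 0.0]
wrist_force: [0.1, 0.2, -0.3]
finger_gap: 0.0513
grip_force: 0.0
```

Request:
send_rows(increments=[{"dx":0,"dy":0,"dz":-0.3,"roll":0,"claw":0.2},{"dx":0,"dy":0,"dz":-1.0,"roll":0,"claw":0.2},{"dx":0,"dy":0,"dz":-1.6,"roll":0,"claw":0.2},{"dx":0,"dy":0,"dz":-1.9,"roll":0,"claw":0.2},{"dx":0,"dy":0,"dz":-1.9,"roll":0,"claw":0.2}])

```text
clock: 11.32
tcp_pos: [0.6434, -0.008, 0.1019]
orientation: [-0.001, 0.71, 0.705, -0.0]
wrist_force: [-0.0, 0.1, 1.0]
finger_gap: 0.051
grip_force: 0.0
```

Request:
send_rows(increments=[{"dx":0,"dy":0.02,"dz":-0.1,"roll":0,"claw":0.2},{"dx":0,"dy":0.02,"dz":-0.2,"roll":0,"claw":0.1},{"dx":0,"dy":0.02,"dz":-0.2,"roll":0,"claw":0},{"dx":0,"dy":0.02,"dz":-0.2,"roll":0,"claw":-0.1},{"dx":0,"dy":0.02,"dz":-0.2,"roll":0,"claw":-0.2}])

```text
clock: 11.95
tcp_pos: [0.6442, -0.0067, 0.0981]
orientation: [0.0, 0.709, 0.705, 0.0]
wrist_force: [0.7, -0.9, -0.0]
finger_gap: 0.0342
grip_force: 0.2
```

Request:
send_rows(increments=[{"dx":0,"dy":0,"dz":0,"roll":0,"claw":-0.3},{"dx":0,"dy":0,"dz":0,"roll":0,"claw":-0.4},{"dx":0,"dy":0,"dz":0,"roll":0,"claw":-0.5},{"dx":0,"dy":0,"dz":0,"roll":0,"claw":-0.5},{"dx":0,"dy":0,"dz":0,"roll":0,"claw":-0.5}])

```text
clock: 12.58
tcp_pos: [0.6443, -0.0067, 0.0983]
orientation: [0.0, 0.709, 0.705, 0.0]
wrist_force: [0.3, 0.6, 5.2]
finger_gap: 0.0299
grip_force: 29.6
```

Request:
send_rows(increments=[{"dx":0,"dy":0,"dz":0.1,"roll":0,"claw":-0.5},{"dx":0,"dy":0,"dz":0.3,"roll":0,"claw":-0.5},{"dx":0,"dy":0,"dz":0.8,"roll":0,"claw":-0.5},{"dx":0,"dy":0,"dz":1.4,"roll":0,"claw":-0.5},{"dx":0,"dy":0,"dz":1.6,"roll":0,"claw":-0.5}])

```text
clock: 13.2
tcp_pos: [0.645, -0.0069, 0.1399]
orientation: [0.001, 0.709, 0.705, 0.001]
wrist_force: [-0.4, 0.1, -0.8]
finger_gap: 0.0297
grip_force: 29.7
```

Request:
send_rows(increments=[{"dx":-0.1,"dy":0.6,"dz":0,"roll":0,"claw":-0.5},{"dx":-0.4,"dy":2.2,"dz":0,"roll":0,"claw":-0.5},{"dx":-0.8,"dy":4.2,"dz":0,"roll":0,"claw":-0.5},{"dx":-1.2,"dy":6.2,"dz":0,"roll":0,"claw":-0.5},{"dx":-1.5,"dy":8.2,"dz":0,"roll":0,"claw":-0.5}])

```text
clock: 13.82
tcp_pos: [0.605, 0.2006, 0.1374]
orientation: [-0.0, 0.709, 0.705, -0.0]
wrist_force: [0.4, 0.1, -1.0]
finger_gap: 0.0294
grip_force: 29.8
```

Request:
send_rows(increments=[{"dx":-0.2,"dy":1.4,"dz":0,"roll":0,"claw":-0.5},{"dx":-0.25,"dy":2,"dz":-0.4,"roll":0,"claw":-0.5},{"dx":-0.25,"dy":2,"dz":-1.6,"roll":0,"claw":-0.5},{"dx":-0.25,"dy":2,"dz":-2.7,"roll":0,"claw":-0.5},{"dx":-0.25,"dy":2,"dz":-3,"roll":0,"claw":-0.5}])

```text
clock: 14.45
tcp_pos: [0.598, 0.2473, 0.0597]
orientation: [-0.001, 0.709, 0.705, -0.002]
wrist_force: [0.2, 0.9, -1.7]
finger_gap: 0.0297
grip_force: 29.8
```

```bash
python3 - <<'E'
from h import *
s=read_camera("scene")
b=cv2.resize(s["image"][205:305,335:435],None,fx=4,fy=4,interpolation=cv2.INTER_CUBIC)
a=cv2.resize(s["image"][215:305,235:335],None,fx=4,fy=4,interpolation=cv2.INTER_CUBIC)
cv2.imwrite("pics/p7.png",np.hstack([b[:360],a]))
st=get_state();print(st["tcp_pos"],st["finger_gap"],st["grip_force"],st["wrist_force"])
E
```

```text
[0.59850713 0.24734278 0.06003509] 0.029888051019698818 29.814957976341248 [ 0.29524168  0.33182645 -0.53111547]
```

View pics/p7.png

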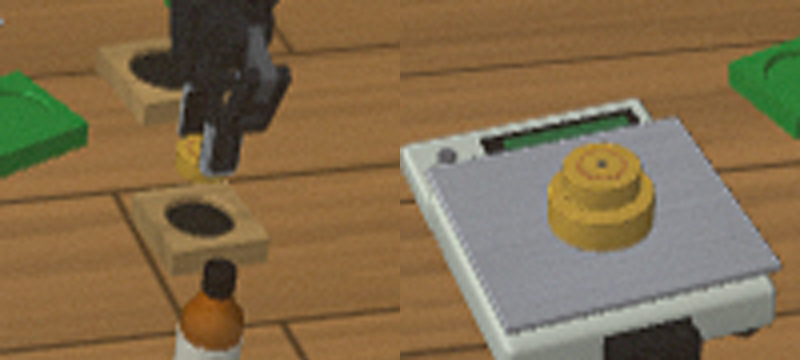

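The 100 g weight hangs over its bore: bore at crop (200,218), weight's left edge at crop 178 (col 379). The remaining two discs are at crop (602,163).

```bash
python3 - <<'E'
from h import *
s=read_camera("scene");im=s["image"]
M=np.array(s["world_to_cam"])
def pr(p):
    q=M@np.r_[p,1];return np.array([s["cx"]-q[0]/q[2]*s["fx"],s["cy"]+q[1]/q[2]*s["fy"]])
st=get_state();p=st["tcp_pos"];print(p)
a=np.linspace(0,2*np.pi,200)
d=np.array([pr([p[0]+.016*np.cos(t),p[1]+.016*np.sin(t),z]) for t in a for z in(p[2]-.0093,p[2]+.0057)])
print("pred disc cols",d[:,0].min(),d[:,0].max(),"bottom row",d[:,1].max())
h=cv2.cvtColor(im,cv2.COLOR_BGR2HSV);m=cv2.inRange(h,(15,130,70),(32,255,255))
for v in range(234,254):
    x=np.where(m[v,370:402])[0]
    if len(x):print(v,x[0]+370,x[-1]+370,end=" | ")
print()
c,t=pr([.6003,.2486,.015]),pr([.6443,-.0072,.089]);print(c,t)
E
```

```text
[0.5992895  0.2475551  0.06149606]
pred disc cols 378.7888620417396 393.17411056029516 bottom row 250.62783143324154
234 375 375 | 235 370 378 | 236 370 378 | 237 370 378 | 238 370 401 | 239 370 401 | 240 370 401 | 241 370 401 | 242 370 401 | 243 370 401 | 244 370 401 | 245 370 401 | 246 370 401 | 247 370 401 | 248 370 401 | 249 370 401 | 250 370 401 | 251 370 401 | 252 370 401 | 253 376 401 | 
[384.26724624 259.34659256] [285.1252608  255.36461927]
```

Request:
send_rows(increments=[{"dx":0.04,"dy":0.04,"dz":-0.3,"roll":0,"claw":-0.5},{"dx":0.04,"dy":0.04,"dz":-0.8,"roll":0,"claw":-0.5},{"dx":0.04,"dy":0.04,"dz":-1.2,"roll":0,"claw":-0.5},{"dx":0.04,"dy":0.04,"dz":-1.4,"roll":0,"claw":-0.5},{"dx":0.04,"dy":0.04,"dz":-1.4,"roll":0,"claw":-0.5}])

```text
clock: 15.18
tcp_pos: [0.6007, 0.2491, 0.0272]
orientation: [-0.0, 0.709, 0.705, -0.0]
wrist_force: [0.4, 0.7, -1.0]
finger_gap: 0.0296
grip_force: 29.8
```

Request:
send_rows(increments=[{"dx":0,"dy":0,"dz":-0.02,"roll":0,"claw":-0.5},{"dx":0,"dy":0,"dz":-0.04,"roll":0,"claw":-0.5},{"dx":0,"dy":0,"dz":-0.06,"roll":0,"claw":-0.5},{"dx":0,"dy":0,"dz":-0.08,"roll":0,"claw":-0.5},{"dx":0,"dy":0,"dz":-0.08,"roll":0,"claw":-0.5}])

```text
clock: 15.8
tcp_pos: [0.6011, 0.2492, 0.0258]
orientation: [0.0, 0.709, 0.705, 0.0]
wrist_force: [0.7, -0.4, -2.2]
finger_gap: 0.0301
grip_force: 29.8
```

Request:
send_rows(increments=[{"dx":0,"dy":0,"dz":-0.03,"roll":0,"claw":-0.5},{"dx":0,"dy":0,"dz":-0.07,"roll":0,"claw":-0.5},{"dx":0,"dy":0,"dz":-0.11,"roll":0,"claw":-0.5},{"dx":0,"dy":0,"dz":-0.14,"roll":0,"claw":-0.5},{"dx":0,"dy":0,"dz":-0.14,"roll":0,"claw":-0.5}])

```text
clock: 16.42
tcp_pos: [0.6011, 0.2492, 0.0222]
orientation: [-0.0, 0.709, 0.705, -0.0]
wrist_force: [-0.4, 0.6, -1.1]
finger_gap: 0.0299
grip_force: 29.8
```

Request:
send_rows(increments=[{"dx":0,"dy":0,"dz":-0.01,"roll":0,"claw":-0.5},{"dx":0,"dy":0,"dz":-0.02,"roll":0,"claw":-0.5},{"dx":0,"dy":0,"dz":-0.03,"roll":0,"claw":-0.5},{"dx":0,"dy":0,"dz":-0.03,"roll":0,"claw":-0.5},{"dx":0,"dy":0,"dz":-0.03,"roll":0,"claw":-0.5}])

```text
clock: 17.05
tcp_pos: [0.6012, 0.2492, 0.0216]
orientation: [0.0, 0.709, 0.705, 0.0]
wrist_force: [0.2, -0.1, -0.9]
finger_gap: 0.0301
grip_force: 29.8
```

Request:
send_rows(increments=[{"dx":0,"dy":0,"dz":-0.01,"roll":0,"claw":-0.5},{"dx":0,"dy":0,"dz":-0.02,"roll":0,"claw":-0.5},{"dx":0,"dy":0,"dz":-0.03,"roll":0,"claw":-0.5},{"dx":0,"dy":0,"dz":-0.03,"roll":0,"claw":-0.5},{"dx":0,"dy":0,"dz":-0.03,"roll":0,"claw":-0.5}])

```text
clock: 17.68
tcp_pos: [0.6013, 0.2492, 0.0213]
orientation: [0.0, 0.709, 0.705, 0.0]
wrist_force: [-2.2, -0.1, 6.4]
finger_gap: 0.0299
grip_force: 30.4
```

Request:
send_rows(increments=[{"dx":0,"dy":0,"dz":0,"roll":0,"claw":-0.15},{"dx":0,"dy":0,"dz":0,"roll":0,"claw":0},{"dx":0,"dy":0,"dz":0,"roll":0,"claw":0.1},{"dx":0,"dy":0,"dz":0,"roll":0,"claw":0.1},{"dx":0,"dy":0,"dz":0.2,"roll":0,"claw":0.1}])

```text
clock: 18.3
tcp_pos: [0.6008, 0.2491, 0.0255]
orientation: [-0.0, 0.709, 0.705, -0.0]
wrist_force: [1.1, -0.5, -0.6]
finger_gap: 0.0471
grip_force: 0.0
```

Request:
send_rows(increments=[{"dx":0,"dy":0,"dz":1,"roll":0,"claw":0.2},{"dx":0,"dy":0,"dz":2.5,"roll":0,"claw":0.45},{"dx":0,"dy":0,"dz":4,"roll":0,"claw":0.45},{"dx":0.3,"dy":-1.8,"dz":4.4,"roll":0,"claw":0.45},{"dx":0.6,"dy":-3.8,"dz":4.4,"roll":0,"claw":0.45}])

```text
clock: 18.92
tcp_pos: [0.6174, 0.1542, 0.1381]
orientation: [0.001, 0.708, 0.706, 0.002]
wrist_force: [0.2, -0.8, 0.3]
finger_gap: 0.0616
grip_force: 0.0
```

Request:
send_rows(increments=[{"dx":0.3,"dy":-2,"dz":0,"roll":0,"claw":0.45},{"dx":0.6,"dy":-4,"dz":0,"roll":0,"claw":0.45},{"dx":0.9,"dy":-5.6,"dz":0,"roll":0,"claw":0.45},{"dx":1.1,"dy":-6.45,"dz":0,"roll":0,"claw":0.45},{"dx":1.1,"dy":-6.45,"dz":0,"roll":0,"claw":0.45}])

```text
clock: 19.55
tcp_pos: [0.644, -0.0081, 0.1359]
orientation: [0.0, 0.71, 0.704, 0.0]
wrist_force: [-0.4, -0.1, 0.3]
finger_gap: 0.0615
grip_force: 0.0
```

```bash
python3 - <<'E'
from h import *
s=read_camera("scene")
b=cv2.resize(s["image"][205:305,335:435],None,fx=4,fy=4,interpolation=cv2.INTER_CUBIC)
a=cv2.resize(s["image"][205:305,235:335],None,fx=4,fy=4,interpolation=cv2.INTER_CUBIC)
cv2.imwrite("pics/p8.png",np.hstack([b,a]))
st=get_state();print(st["tcp_pos"],st["finger_gap"],st["grip_force"],st["wrist_force"])
E
```

```text
[ 0.64367576 -0.00681338  0.1358306 ] 0.06178026536470346 0.0 [0.17754944 0.07170446 0.28268687]
```

View pics/p8.png

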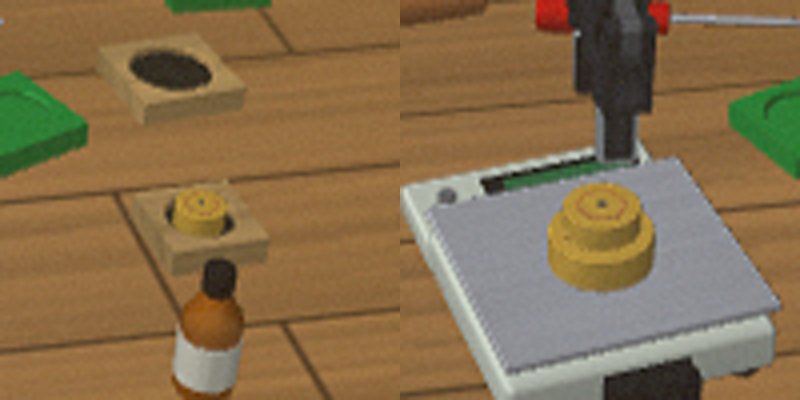

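The 100 g weight is home at crop (200,210), and the 200 g weight is on the pile at crop (602,205).

Request:
send_rows(increments=[{"dx":0,"dy":0,"dz":-0.3,"roll":0,"claw":0.45},{"dx":0,"dy":0,"dz":-1.0,"roll":0,"claw":0.45},{"dx":0,"dy":0,"dz":-1.7,"roll":0,"claw":0.45},{"dx":0,"dy":0,"dz":-2.1,"roll":0,"claw":0.45},{"dx":0,"dy":0,"dz":-2.2,"roll":0,"claw":0.45}])

```text
clock: 20.23
tcp_pos: [0.643, -0.0065, 0.0797]
orientation: [-0.001, 0.709, 0.705, -0.001]
wrist_force: [-0.0, 0.6, 0.2]
finger_gap: 0.0619
grip_force: 0.0
```

Request:
send_rows(increments=[{"dx":0,"dy":0,"dz":0,"roll":0,"claw":0.35},{"dx":0,"dy":0,"dz":0,"roll":0,"claw":0.25},{"dx":0,"dy":0,"dz":0,"roll":0,"claw":0.15},{"dx":0,"dy":0,"dz":0,"roll":0,"claw":0.05},{"dx":0,"dy":0,"dz":0,"roll":0,"claw":0}], grip_force=45)

```text
clock: 20.85
tcp_pos: [0.6444, -0.0072, 0.0816]
orientation: [0.001, 0.709, 0.705, 0.001]
wrist_force: [0.4, 0.1, 2.7]
finger_gap: 0.0434
grip_force: 13.1
```

Request:
send_rows(increments=[{"dx":0,"dy":0,"dz":0,"roll":0,"claw":-0.1},{"dx":0,"dy":0,"dz":0,"roll":0,"claw":-0.2},{"dx":0,"dy":0,"dz":0,"roll":0,"claw":-0.3},{"dx":0,"dy":0,"dz":0,"roll":0,"claw":-0.3},{"dx":0,"dy":0,"dz":0,"roll":0,"claw":-0.3}])

```text
clock: 21.48
tcp_pos: [0.6444, -0.0072, 0.0819]
orientation: [0.001, 0.709, 0.705, 0.001]
wrist_force: [0.1, -0.7, 5.3]
finger_gap: 0.0413
grip_force: 44.7
```

Request:
send_rows(increments=[{"dx":0,"dy":0,"dz":0.1,"roll":0,"claw":-0.3},{"dx":0,"dy":0,"dz":0.3,"roll":0,"claw":-0.3},{"dx":0,"dy":0,"dz":0.8,"roll":0,"claw":-0.3},{"dx":0,"dy":0,"dz":1.5,"roll":0,"claw":-0.3},{"dx":0,"dy":0,"dz":1.8,"roll":0,"claw":-0.3}])

```text
clock: 22.1
tcp_pos: [0.6445, -0.0071, 0.1275]
orientation: [0.001, 0.709, 0.705, 0.001]
wrist_force: [0.2, -0.4, -1.9]
finger_gap: 0.0411
grip_force: 45.7
```

Request:
send_rows(increments=[{"dx":-0.3,"dy":0.4,"dz":0,"roll":0,"claw":-0.3},{"dx":-1.2,"dy":1.6,"dz":0,"roll":0,"claw":-0.3},{"dx":-2.3,"dy":3.2,"dz":0,"roll":0,"claw":-0.3},{"dx":-3.4,"dy":4.8,"dz":0,"roll":0,"claw":-0.3},{"dx":-4.5,"dy":6.4,"dz":0,"roll":0,"claw":-0.3}])

```text
clock: 22.72
tcp_pos: [0.5289, 0.1545, 0.1251]
orientation: [-0.001, 0.709, 0.705, -0.0]
wrist_force: [0.9, 0.3, -1.5]
finger_gap: 0.0409
grip_force: 45.8
```

Request:
send_rows(increments=[{"dx":-1.1,"dy":1.6,"dz":0,"roll":0,"claw":-0.3},{"dx":-2.2,"dy":3.2,"dz":0,"roll":0,"claw":-0.3},{"dx":-3.3,"dy":4.6,"dz":0,"roll":0,"claw":-0.3},{"dx":-3.8,"dy":5.4,"dz":-0.2,"roll":0,"claw":-0.3},{"dx":-3.8,"dy":5.4,"dz":-1.2,"roll":0,"claw":-0.3}])

```text
clock: 23.35
tcp_pos: [0.435, 0.2902, 0.0965]
orientation: [0.0, 0.708, 0.706, 0.001]
wrist_force: [0.4, -0.7, -2.2]
finger_gap: 0.0413
grip_force: 45.9
```

Request:
send_rows(increments=[{"dx":0,"dy":0,"dz":-0.8,"roll":0,"claw":-0.3},{"dx":0,"dy":0,"dz":-1.2,"roll":0,"claw":-0.3},{"dx":0,"dy":0,"dz":-1.3,"roll":0,"claw":-0.3},{"dx":0,"dy":0,"dz":-1.3,"roll":0,"claw":-0.3},{"dx":0,"dy":0,"dz":-1.3,"roll":0,"claw":-0.3}])

```text
clock: 23.98
tcp_pos: [0.4368, 0.2882, 0.0641]
orientation: [0.0, 0.709, 0.705, 0.001]
wrist_force: [0.4, 0.1, -1.3]
finger_gap: 0.041
grip_force: 45.9
```

```bash
python3 - <<'E'
from h import *
s=read_camera("scene")
b=cv2.resize(s["image"][160:260,325:425],None,fx=4,fy=4,interpolation=cv2.INTER_CUBIC)
a=cv2.resize(s["image"][205:305,235:335],None,fx=4,fy=4,interpolation=cv2.INTER_CUBIC)
cv2.imwrite("pics/p9.png",np.hstack([b,a]))
st=get_state();p=st["tcp_pos"];print(p,st["finger_gap"],st["grip_force"],st["wrist_force"])
M=np.array(s["world_to_cam"])
def pr(p):
    q=M@np.r_[p,1];return np.array([s["cx"]-q[0]/q[2]*s["fx"],s["cy"]+q[1]/q[2]*s["fy"]])
d=np.array([pr([p[0]+.022*np.cos(t),p[1]+.022*np.sin(t),p[2]-.0089+h]) for t in np.linspace(0,6.28,200) for h in(0,.016)])
print((np.r_[d.min(0),d.max(0)]-[325,160,325,160]+.4)*4)
E
```

```text
[0.43676025 0.28814295 0.06401265] 0.04106404141960259 45.897915959358215 [ 0.92857246  0.30624491 -2.43049827]
[183.27584639 163.08869332 252.98251288 217.45557692]
```

View pics/p9.png

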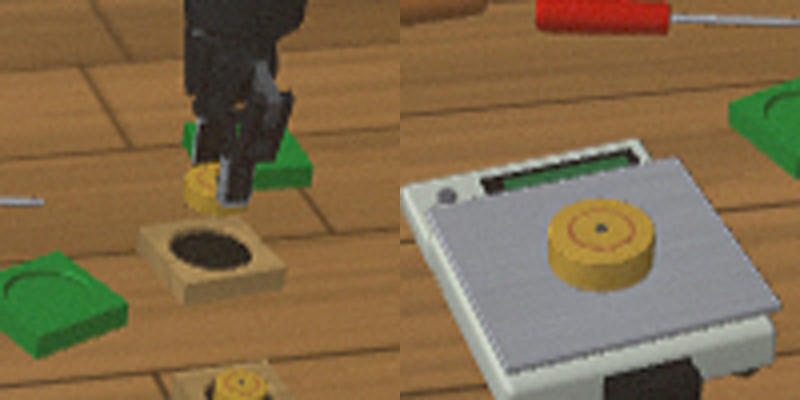

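The 200 g weight is where predicted (crop left edge 183, bottom 215), above its bore at (210,250). Only the 500 g remains on the pan, centre (602,230).

Request:
send_rows(increments=[{"dx":0,"dy":0,"dz":-0.3,"roll":0,"claw":-0.3},{"dx":0,"dy":0,"dz":-0.8,"roll":0,"claw":-0.3},{"dx":0,"dy":0,"dz":-1.2,"roll":0,"claw":-0.3},{"dx":0,"dy":0,"dz":-1.45,"roll":0,"claw":-0.3},{"dx":0,"dy":0,"dz":-1.55,"roll":0,"claw":-0.3}])

```text
clock: 24.65
tcp_pos: [0.4358, 0.2878, 0.0238]
orientation: [-0.0, 0.709, 0.705, -0.001]
wrist_force: [0.7, 0.8, -2.9]
finger_gap: 0.0409
grip_force: 45.9
```

Request:
send_rows(increments=[{"dx":0,"dy":0,"dz":-0.02,"roll":0,"claw":-0.3},{"dx":0,"dy":0,"dz":-0.04,"roll":0,"claw":-0.3},{"dx":0,"dy":0,"dz":-0.06,"roll":0,"claw":-0.3},{"dx":0,"dy":0,"dz":-0.08,"roll":0,"claw":-0.3},{"dx":0,"dy":0,"dz":-0.08,"roll":0,"claw":-0.3}])

```text
clock: 25.28
tcp_pos: [0.4362, 0.288, 0.0226]
orientation: [0.0, 0.709, 0.705, 0.0]
wrist_force: [0.7, 0.3, -2.2]
finger_gap: 0.0411
grip_force: 45.9
```

Request:
send_rows(increments=[{"dx":0,"dy":0,"dz":-0.02,"roll":0,"claw":-0.3},{"dx":0,"dy":0,"dz":-0.03,"roll":0,"claw":-0.3},{"dx":0,"dy":0,"dz":-0.05,"roll":0,"claw":-0.3},{"dx":0,"dy":0,"dz":-0.06,"roll":0,"claw":-0.3},{"dx":0,"dy":0,"dz":-0.06,"roll":0,"claw":-0.3}])

```text
clock: 25.9
tcp_pos: [0.4362, 0.288, 0.0211]
orientation: [0.0, 0.709, 0.705, 0.0]
wrist_force: [0.2, 0.4, -1.5]
finger_gap: 0.0412
grip_force: 45.9
```

Request:
send_rows(increments=[{"dx":0,"dy":0,"dz":-0.01,"roll":0,"claw":-0.3},{"dx":0,"dy":0,"dz":-0.02,"roll":0,"claw":-0.3},{"dx":0,"dy":0,"dz":-0.03,"roll":0,"claw":-0.3},{"dx":0,"dy":0,"dz":-0.03,"roll":0,"claw":-0.3},{"dx":0,"dy":0,"dz":-0.03,"roll":0,"claw":-0.3}])

```text
clock: 26.52
tcp_pos: [0.4362, 0.288, 0.0209]
orientation: [0.0, 0.709, 0.705, 0.0]
wrist_force: [-3.4, -1.2, 5.0]
finger_gap: 0.0414
grip_force: 46.7
```

Request:
send_rows(increments=[{"dx":0,"dy":0,"dz":0,"roll":0,"claw":0.1},{"dx":0,"dy":0,"dz":0,"roll":0,"claw":0.25},{"dx":0,"dy":0,"dz":0,"roll":0,"claw":0.35},{"dx":0,"dy":0,"dz":0,"roll":0,"claw":0.35},{"dx":0,"dy":0,"dz":0.2,"roll":0,"claw":0.35}])

```text
clock: 27.15
tcp_pos: [0.4358, 0.2878, 0.0251]
orientation: [-0.0, 0.709, 0.705, -0.0]
wrist_force: [0.5, -0.1, 0.5]
finger_gap: 0.0572
grip_force: 0.0
```

Request:
send_rows(increments=[{"dx":0,"dy":0,"dz":1,"roll":0,"claw":0.5},{"dx":0,"dy":0,"dz":2.5,"roll":0,"claw":0.8},{"dx":0.2,"dy":-0.3,"dz":3.8,"roll":0,"claw":0.8},{"dx":1.2,"dy":-1.7,"dz":4.2,"roll":0,"claw":0.8},{"dx":2.4,"dy":-3.4,"dz":4.2,"roll":0,"claw":0.8}])

```text
clock: 27.78
tcp_pos: [0.4975, 0.203, 0.1323]
orientation: [0.001, 0.708, 0.706, 0.002]
wrist_force: [1.0, -0.5, -0.3]
finger_gap: 0.0769
grip_force: 0.0
```

Request:
send_rows(increments=[{"dx":1.2,"dy":-1.7,"dz":0,"roll":0,"claw":0.8},{"dx":2.4,"dy":-3.4,"dz":0,"roll":0,"claw":0.8},{"dx":3.6,"dy":-5.1,"dz":0,"roll":0,"claw":0.8},{"dx":4.8,"dy":-6.8,"dz":0,"roll":0,"claw":0.8},{"dx":5.9,"dy":-8.4,"dz":0,"roll":0,"claw":0.8}])

```text
clock: 28.4
tcp_pos: [0.6447, -0.0087, 0.1307]
orientation: [0.0, 0.709, 0.705, 0.0]
wrist_force: [0.1, 0.8, 0.4]
finger_gap: 0.0771
grip_force: 0.0
```

Request:
send_rows(increments=[{"dx":0,"dy":0,"dz":0,"roll":0,"claw":0.8},{"dx":0,"dy":0,"dz":0,"roll":0,"claw":0.8},{"dx":0,"dy":0,"dz":0,"roll":0,"claw":0.8},{"dx":0,"dy":0,"dz":0,"roll":0,"claw":0.8},{"dx":0,"dy":0,"dz":0,"roll":0,"claw":0.8}])

```text
clock: 29.02
tcp_pos: [0.6435, -0.0062, 0.1306]
orientation: [0.0, 0.709, 0.705, 0.0]
wrist_force: [-0.0, 0.5, -0.6]
finger_gap: 0.0769
grip_force: 0.0
```

```bash
python3 - <<'E'
from h import *
s=read_camera("scene")
b=cv2.resize(s["image"][160:260,325:425],None,fx=4,fy=4,interpolation=cv2.INTER_CUBIC)
a=cv2.resize(s["image"][205:305,235:335],None,fx=4,fy=4,interpolation=cv2.INTER_CUBIC)
cv2.imwrite("pics/p10.png",np.hstack([b,a]))
st=get_state();p=st["tcp_pos"];print(p,st["finger_gap"])
E
```

```text
[ 0.64352264 -0.00639875  0.13056481] 0.07684194744966538
```

View pics/p10.png

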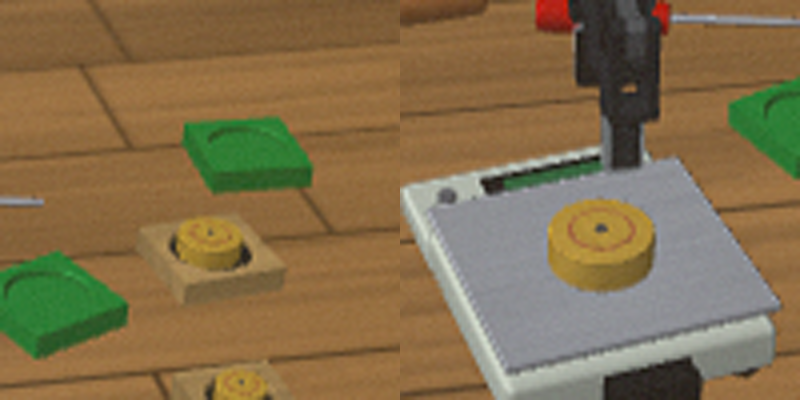

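The 200 g weight is home at crop (210,240), and the 500 g weight is alone at (602,240).

Request:
send_rows(increments=[{"dx":0,"dy":-0.04,"dz":-0.3,"roll":0,"claw":0.8},{"dx":0,"dy":-0.04,"dz":-1.2,"roll":0,"claw":0.8},{"dx":0,"dy":-0.04,"dz":-2.1,"roll":0,"claw":0.8},{"dx":0,"dy":-0.04,"dz":-2.7,"roll":0,"claw":0.8},{"dx":0,"dy":-0.04,"dz":-2.84,"roll":0,"claw":0.8}])

```text
clock: 29.7
tcp_pos: [0.6428, -0.008, 0.0579]
orientation: [-0.001, 0.709, 0.705, -0.001]
wrist_force: [-0.1, -0.8, 0.5]
finger_gap: 0.077
grip_force: 0.0
```

Request:
send_rows(increments=[{"dx":0,"dy":0,"dz":0,"roll":0,"claw":0.7},{"dx":0,"dy":0,"dz":0,"roll":0,"claw":0.6},{"dx":0,"dy":0,"dz":0,"roll":0,"claw":0.5},{"dx":0,"dy":0,"dz":0,"roll":0,"claw":0.4},{"dx":0,"dy":0,"dz":0,"roll":0,"claw":0.35}], grip_force=65)

```text
clock: 30.32
tcp_pos: [0.6456, -0.0082, 0.0612]
orientation: [0.002, 0.709, 0.705, 0.001]
wrist_force: [2.4, -0.2, 5.8]
finger_gap: 0.058
grip_force: 33.3
```

Request:
send_rows(increments=[{"dx":0,"dy":0,"dz":0,"roll":0,"claw":0.25},{"dx":0,"dy":0,"dz":0,"roll":0,"claw":0.15},{"dx":0,"dy":0,"dz":0,"roll":0,"claw":0.1},{"dx":0,"dy":0,"dz":0,"roll":0,"claw":0.1},{"dx":0,"dy":0,"dz":0,"roll":0,"claw":0.1}])

```text
clock: 30.95
tcp_pos: [0.6456, -0.0082, 0.0616]
orientation: [0.002, 0.709, 0.705, 0.001]
wrist_force: [2.2, 0.6, 8.8]
finger_gap: 0.0569
grip_force: 67.3
```

Request:
send_rows(increments=[{"dx":0,"dy":0,"dz":0.1,"roll":0,"claw":0.1},{"dx":0,"dy":0,"dz":0.3,"roll":0,"claw":0.1},{"dx":0,"dy":0,"dz":0.8,"roll":0,"claw":0.1},{"dx":0,"dy":0,"dz":1.5,"roll":0,"claw":0.1},{"dx":0,"dy":0,"dz":1.9,"roll":0,"claw":0.1}])

```text
clock: 31.58
tcp_pos: [0.6445, -0.0081, 0.1088]
orientation: [0.001, 0.709, 0.705, 0.001]
wrist_force: [0.4, -0.8, -4.4]
finger_gap: 0.0569
grip_force: 70.1
```

Request:
send_rows(increments=[{"dx":-0.2,"dy":-0.3,"dz":0.1,"roll":0,"claw":0.1},{"dx":-0.9,"dy":-1.1,"dz":0.2,"roll":0,"claw":0.1},{"dx":-1.9,"dy":-2.3,"dz":0.2,"roll":0,"claw":0.1},{"dx":-3.1,"dy":-3.8,"dz":0.2,"roll":0,"claw":0.1},{"dx":-4.3,"dy":-5.3,"dz":0.2,"roll":0,"claw":0.1}])

```text
clock: 32.2
tcp_pos: [0.5346, -0.1417, 0.1117]
orientation: [-0.0, 0.709, 0.705, -0.0]
wrist_force: [0.0, -0.8, -4.6]
finger_gap: 0.0565
grip_force: 70.3
```

Request:
send_rows(increments=[{"dx":-1.2,"dy":-1.5,"dz":0,"roll":0,"claw":0.1},{"dx":-2.3,"dy":-2.8,"dz":0,"roll":0,"claw":0.1},{"dx":-3.1,"dy":-3.8,"dz":0,"roll":0,"claw":0.1},{"dx":-3.33,"dy":-4.09,"dz":-0.2,"roll":0,"claw":0.1},{"dx":-3.33,"dy":-4.09,"dz":-0.8,"roll":0,"claw":0.1}])

```text
clock: 32.83
tcp_pos: [0.4531, -0.2436, 0.0919]
orientation: [0.001, 0.71, 0.704, 0.0]
wrist_force: [0.9, 0.6, -4.8]
finger_gap: 0.0568
grip_force: 70.4
```

Request:
send_rows(increments=[{"dx":0,"dy":0,"dz":-0.5,"roll":0,"claw":0.1},{"dx":0,"dy":0,"dz":-0.9,"roll":0,"claw":0.1},{"dx":0,"dy":0,"dz":-1,"roll":0,"claw":0.1},{"dx":0,"dy":0,"dz":-1,"roll":0,"claw":0.1},{"dx":0,"dy":0,"dz":-1,"roll":0,"claw":0.1}])

```text
clock: 33.45
tcp_pos: [0.4534, -0.2429, 0.0672]
orientation: [0.0, 0.709, 0.705, 0.0]
wrist_force: [-0.1, 0.7, -4.3]
finger_gap: 0.0567
grip_force: 70.4
```

```bash
python3 - <<'E'
from h import *
s=read_camera("scene")
b=cv2.resize(s["image"][180:280,120:240],None,fx=4,fy=4,interpolation=cv2.INTER_CUBIC)
cv2.imwrite("pics/p11.png",b)
st=get_state();p=st["tcp_pos"];print(p,st["finger_gap"],st["grip_force"],st["wrist_force"])
M=np.array(s["world_to_cam"])
def pr(p):
    q=M@np.r_[p,1];return np.array([s["cx"]-q[0]/q[2]*s["fx"],s["cy"]+q[1]/q[2]*s["fy"]])
d=np.array([pr([p[0]+.03*np.cos(t),p[1]+.001+.03*np.sin(t),p[2]-.0096+h]) for t in np.linspace(0,6.28,200) for h in(0,.021)])
print((np.r_[d.min(0),d.max(0)]-[120,180,120,180]+.4)*4)
E
```

```text
[ 0.45337413 -0.24296652  0.06728473] 0.05725519195632995 70.40717124938965 [-0.41602374 -0.4327332  -4.71089288]
[185.63103147 145.96187336 285.75954883 226.50872612]
```

View pics/p11.png

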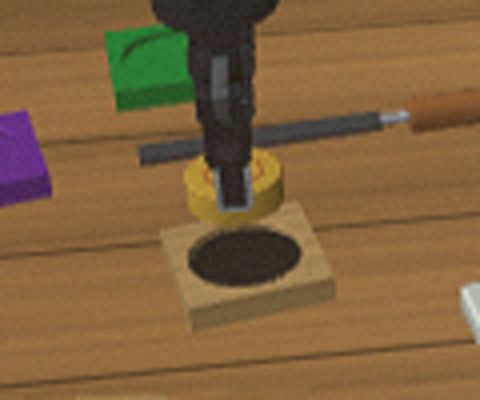

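The 500 g weight spans crop columns 185–284, as predicted, above its bore at (244,255).

Request:
send_rows(increments=[{"dx":0.05,"dy":0,"dz":-0.3,"roll":0,"claw":0.1},{"dx":0.05,"dy":0,"dz":-0.8,"roll":0,"claw":0.1},{"dx":0.05,"dy":0,"dz":-1.3,"roll":0,"claw":0.1},{"dx":0.05,"dy":0,"dz":-1.55,"roll":0,"claw":0.1},{"dx":0.05,"dy":0,"dz":-1.65,"roll":0,"claw":0.1}])

```text
clock: 34.12
tcp_pos: [0.4537, -0.2425, 0.0248]
orientation: [-0.001, 0.709, 0.705, -0.0]
wrist_force: [0.5, 0.4, -4.2]
finger_gap: 0.0566
grip_force: 70.4
```

Request:
send_rows(increments=[{"dx":0,"dy":0,"dz":-0.02,"roll":0,"claw":0.1},{"dx":0,"dy":0,"dz":-0.04,"roll":0,"claw":0.1},{"dx":0,"dy":0,"dz":-0.06,"roll":0,"claw":0.1},{"dx":0,"dy":0,"dz":-0.08,"roll":0,"claw":0.1},{"dx":0,"dy":0,"dz":-0.08,"roll":0,"claw":0.1}])

```text
clock: 34.75
tcp_pos: [0.4542, -0.2428, 0.0236]
orientation: [0.0, 0.709, 0.705, 0.0]
wrist_force: [0.1, -0.2, -4.6]
finger_gap: 0.0568
grip_force: 70.4
```

Request:
send_rows(increments=[{"dx":0,"dy":0,"dz":-0.02,"roll":0,"claw":0.1},{"dx":0,"dy":0,"dz":-0.04,"roll":0,"claw":0.1},{"dx":0,"dy":0,"dz":-0.06,"roll":0,"claw":0.1},{"dx":0,"dy":0,"dz":-0.07,"roll":0,"claw":0.1},{"dx":0,"dy":0,"dz":-0.07,"roll":0,"claw":0.1}])

```text
clock: 35.38
tcp_pos: [0.4542, -0.2428, 0.0218]
orientation: [0.0, 0.709, 0.705, 0.0]
wrist_force: [-1.6, 0.5, -3.9]
finger_gap: 0.0568
grip_force: 70.4
```

Request:
send_rows(increments=[{"dx":0,"dy":0,"dz":-0.01,"roll":0,"claw":0.1},{"dx":0,"dy":0,"dz":-0.02,"roll":0,"claw":0.1},{"dx":0,"dy":0,"dz":-0.03,"roll":0,"claw":0.1},{"dx":0,"dy":0,"dz":-0.03,"roll":0,"claw":0.1},{"dx":0,"dy":0,"dz":-0.03,"roll":0,"claw":0.1}])

```text
clock: 36.0
tcp_pos: [0.4542, -0.2428, 0.0217]
orientation: [0.0, 0.709, 0.705, 0.0]
wrist_force: [-2.2, 1.1, 5.8]
finger_gap: 0.0564
grip_force: 71.5
```

Contact again at the expected height. I'll release, retreat upward, and check.

Request:
send_rows(increments=[{"dx":0,"dy":0,"dz":0,"roll":0,"claw":0.45},{"dx":0,"dy":0,"dz":0,"roll":0,"claw":0.6},{"dx":0,"dy":0,"dz":0,"roll":0,"claw":0.75},{"dx":0,"dy":0,"dz":0,"roll":0,"claw":0.75},{"dx":0,"dy":0,"dz":0.2,"roll":0,"claw":0.75}])

```text
clock: 36.62
tcp_pos: [0.4539, -0.2426, 0.0259]
orientation: [-0.0, 0.709, 0.705, -0.0]
wrist_force: [-0.1, -0.6, 0.2]
finger_gap: 0.0749
grip_force: 0.0
```

Request:
send_rows(increments=[{"dx":0,"dy":0,"dz":1,"roll":0,"claw":0.75},{"dx":0,"dy":0,"dz":2.5,"roll":0,"claw":0.75},{"dx":0,"dy":0,"dz":4.3,"roll":0,"claw":0.75},{"dx":0,"dy":0,"dz":5.7,"roll":0,"claw":0.75},{"dx":0,"dy":0,"dz":6,"roll":0,"claw":0.75}])

```text
clock: 37.25
tcp_pos: [0.4556, -0.2438, 0.1791]
orientation: [0.003, 0.709, 0.705, 0.0]
wrist_force: [-0.4, -0.6, -0.2]
finger_gap: 0.0747
grip_force: 0.0
```

Request:
send_rows(increments=[{"dx":0,"dy":0,"dz":0,"roll":0,"claw":0.75},{"dx":0,"dy":0,"dz":0,"roll":0,"claw":0.75},{"dx":0,"dy":0,"dz":0,"roll":0,"claw":0.75},{"dx":0,"dy":0,"dz":0,"roll":0,"claw":0.75},{"dx":0,"dy":0,"dz":0,"roll":0,"claw":0.75}])

```text
clock: 37.88
tcp_pos: [0.454, -0.2427, 0.1757]
orientation: [-0.0, 0.709, 0.705, -0.0]
wrist_force: [-0.6, 0.1, -0.6]
finger_gap: 0.0753
grip_force: 0.0
```

```bash
python3 - <<'E'
from h import *
s=read_camera("scene")
b=cv2.resize(s["image"][180:320,110:430],None,fx=2.5,fy=2.5,interpolation=cv2.INTER_CUBIC)
cv2.imwrite("pics/p12.png",b);print(get_state()["tcp_pos"])
E
```

```text
[ 0.45410731 -0.24272857  0.17581647]
```

View pics/p12.png

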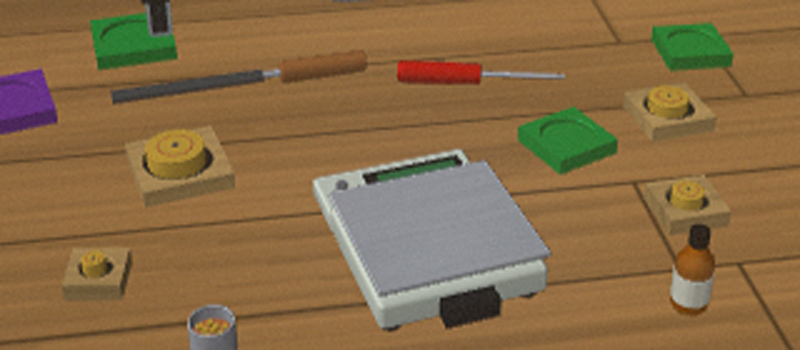

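All four weights sit in their bores at crop (176,153), (94,263), (688,193) and (668,102). The pan is empty and the bottle stands untouched at (692,272).

```bash
python3 -c "from h import *; print(hand_in())"
```

```text
the job is handed in; nothing more can be done
None
```

All four weights are in the bores of their own blocks, each set down gently until it touched the floor of the bore; the scale pan is empty, the oil bottle was not touched, and the job was handed in at about 38 s.

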